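# Put the spice jars back on their ledge and the board in its slot

### The arm

A 6-joint arm with a two-finger parallel gripper is mounted at the origin on a cart in front of the work surface, level with it; the furniture and walls round the work are solid. World frame = base frame: x ahead of the robot, y to its left, z up, the work surface at z = 0. Lengths are in m, angles in rad, forces in N, time in s.
With the tool pointing down it reaches from about 0.375 to 0.9 m from the base axis. Payload 3.1 kg.
Tool frame: the origin (TCP) lies between the finger pads; the fingertips stand 11 mm ahead of it and the grasp point (between the pads) lies 8 mm behind it; z points along the fingers, y is the line along which they close (so a half turn about z gives the same grasp; the last joint's range is limited). The gripper opens to 87 mm and grips with 3 to 60 N. Pads are 19 mm wide; open, the fingers measure 117 mm over their backs; the gripper's body (75 mm by 190 mm) begins 51 mm behind the grasp point.
Start: joints at [-1.323, 0.527, 1.433, -0, 1.181, -0.178], TCP at [0.258, -0.569, 0.234] pointing down, gripper open.
Joint ranges: [-3.08, 3.08], [-0.75, 2.2], [0.22, 2.44], [-1.43, 4.57], [0, 2.65], [-2.85, 2.85]. Speed limits (rad/s): [2.79, 2.79, 3.14, 3.14, 3.14, 3.14].

### API

Orientations are given as a unit quaternion [x, y, z, w].
In Python, from rig import robot gives the robot as it stands.
- The arm moves only by the tool move_arm, never from a script. Its argument "moves" is text: rows parted by semicolons, each of 7 numbers parted by spaces: the shift along the tool's x, y, z in units of 100 mm (1.0 is 100 mm), then the turn, a rotation vector about the tool's x, y, z in units of 90 degrees (1.0 is 90 degrees), then the opening, from 0 (shut) to 1 (fully open). A call has 1 to 12 rows; each row is the pose to reach, as a shift and turn from the pose commanded when the call began, along the tool's axes at that moment; what a row does not reach only later rows make up. A row lasts 1/10 s, in which the tool goes at most 50 mm and 8.59 degrees, less where a joint would pass 70% of its speed; a pose out of reach is approached as far as the arm can. A call with a number of a shift or a turn outside -1 to 1 is refused whole. A call with a gripper value outside its range is refused whole. The fingers move at their own pace and stop on an object; "squeeze" is the grip in N (left out, the last holds). Time passes only in rows, so rows that repeat a pose let the fingers close. It gives the time, the measured TCP pose, the force, the opening and the grip force at its end, in the units of the state.
- robot.get_obs(): the state, without advancing time (a new reading comes with each control period).
- robot.camera(name): name is "scene" or "top"; returns a dict with "image" (384x512x3 uint8, red, green, blue), "intrinsics" (3x3 intrinsics, pixels), "dist_coeffs" ([k1, k2, p1, p2, k3] as OpenCV has them; the pictures are not rectified), "extrinsics" (4x4, takes a point from world to camera coordinates). Camera axes: x right, y up, looking along -z (the intrinsics and any distortion apply to the point x, -y, -z); pixel columns grow to the right and rows downward; lengths in m; the calibration is good to about 2 mm. A picture is of the moment at which its call begins. There is no depth.
- robot.hand_in(): hands the job in; it is judged then, once.
The state is a dict: "time": time; "q": joint angles; "joint_velocities": joint speeds; "joint_torque": joint torques, N m; "position": TCP position; "tool_rot": TCP orientation; "ft_force": force on the tool from outside, world axes, zero at the start; "moment": the same for the moment, N m; "grip_width": finger opening in m; "grip_force": force on a finger pad.
Only numpy, scipy, OpenCV 4.12 (cv2) and the standard library are available. Lean on these libraries where they do the work, as an engineer would, in place of code of your own. Each camera call takes 0.05 s, during which the arm holds its last target. There are 200 camera calls.

### The job

Clear up after cooking: first take every spice jar off the wooden paddle board and stand it upright, centred on the narrow ledge along the top of the rack; then slide the empty board, blade first, into the slot under the ledge until it is fully home against its stop, and leave everything standing. Leave the honey jar, the glass and the tape where they are.

Things in the scene. Friction and masses are not known exactly. Their poses are not given: they have to be found in the camera images.
- rack: Fixed rack of pale wood with dark steel legs, 380 mm long (its y), 162 mm wide (x); origin on the worktop under its centre. Slot for the board below, narrow ledge above, both along y. The ledge stands on two pairs of legs at y = -160 and +160 mm that lean inward from the slot's side walls.
- ledge (a point): Centre of the ledge's top face, 120 mm over the worktop; axes as the rack's. The ledge has no rim; it is 50 mm wide (x, 25 mm either way), 380 mm long (y, 190 mm either way) and 12 mm thick.
- slot_mouth (a point): Point on the worktop in the middle of the slot's mouth, at rack y = -190 mm; axes as the rack's. The slot is 134 mm wide (x) and 22 mm high, its floor is the worktop; side walls 28 mm high, flared outward over another 30 mm before the mouth. A stop bar 200 mm inside the mouth (+y) ends it.
- board_home (a point): Point on the worktop where the board's origin lies when the board is fully home, blade end against the stop; axes as the rack's. The board's +y axis then points along the rack's +y. 20 mm of the blade and the neck stay outside the mouth.
- board: Loose dark wooden paddle board flat on the worktop, about 0.45 kg; origin under the centre of its blade. Blade 130 mm (x) by 220 mm (y), 18 mm thick; its +y end goes into the slot. A straight neck 34 mm wide (x), 24 mm high runs on from the -y end, y = -110 to -200 mm.
- neck (a point): Grip point inside the board's neck, at board y = -155 mm, 12 mm over the worktop; axes as the board's. Pinch it across its 34 mm width (x).
- jar_a: a closed round spice jar with a dark cap, standing, 41 mm across and 105 mm tall, 0.11 kg; origin at the centre of its underside, z up along the jar. Stands on the board at the start, or is absent
- jar_b: a closed round spice jar with a dark cap, standing, 41 mm across and 105 mm tall, 0.11 kg; origin at the centre of its underside, z up along the jar. Stands on the board at the start, or is absent
- jar_c: a closed round spice jar with a dark cap, standing, 41 mm across and 105 mm tall, 0.11 kg; origin at the centre of its underside, z up along the jar. Stands on the board at the start, or is absent
- jar_d: a closed round spice jar with a dark cap, standing, 41 mm across and 105 mm tall, 0.11 kg; origin at the centre of its underside, z up along the jar. Stands on the board at the start, or is absent
- jar_e: a closed round spice jar with a dark cap, standing, 41 mm across and 105 mm tall, 0.11 kg; origin at the centre of its underside, z up along the jar. Stands on the board at the start, or is absent
- honey: bystander: a honey jar, 63 mm across, 94 mm tall, standing on the worktop behind the work; origin under its centre. Leave alone
- glass: bystander: a clear drinking glass, 76 mm across, 86 mm tall; origin under its centre. Leave alone
- tape: bystander: a roll of tape lying flat, 96 mm across, 25 mm high; origin under its centre. Leave alone

How it is judged:
On the way, in this order (a step that is already met when the one before it is completed fails the run):
1. every spice jar that is present stands upright on the ledge (x of jar_a in the frame of ledge between -0.012 and 0.012 m and y of jar_a in the frame of ledge between -0.185 and 0.185 m and z of jar_a in the frame of ledge between -0.005 and 0.006 m and angle between each of jar_a, jar_b, jar_c, jar_d, jar_e's own z axis and vertical below 0.1 rad and linear speed of each of jar_a, jar_b, jar_c, jar_d, jar_e below 0.02 m/s and x of jar_b in the frame of ledge between -0.012 and 0.012 m and y of jar_b in the frame of ledge between -0.185 and 0.185 m and z of jar_b in the frame of ledge between -0.005 and 0.006 m and x of jar_c in the frame of ledge between -0.012 and 0.012 m and y of jar_c in the frame of ledge between -0.185 and 0.185 m and z of jar_c in the frame of ledge between -0.005 and 0.006 m and x of jar_d in the frame of ledge between -0.012 and 0.012 m and y of jar_d in the frame of ledge between -0.185 and 0.185 m and z of jar_d in the frame of ledge between -0.005 and 0.006 m and x of jar_e in the frame of ledge between -0.012 and 0.012 m and y of jar_e in the frame of ledge between -0.185 and 0.185 m and z of jar_e in the frame of ledge between -0.005 and 0.006 m), for 0.2 s.
2. the board is home in the slot (y of board in the frame of board_home between -0.007 and 0.007 m and x of board in the frame of board_home between -0.006 and 0.006 m and angle between the y axis of board and the y axis of rack, either way round below 0.05 rad and angle between board's own z axis and vertical below 0.05 rad and linear speed of board below 0.02 m/s), for 0.2 s.
At the end, for the whole second after the job is handed in: All present jars at rest on the ledge, upright within 0.1 rad, within 12 mm of its centre line and 185 mm of its middle; board at rest in the slot within 7 mm of home along it, 6 mm across, 0.05 rad; honey jar, glass and tape within 30 mm of their starts (all of step 1 and all of step 2 and distance of each of honey, glass, tape from where it was at the start of the episode below 0.03 m); the robot touches nothing.
It fails at once if honey jar is pushed away or knocked over (distance of honey from where it was at the start of the episode above 0.03 m or angle between honey's own z axis and vertical above 0.5 rad).
It fails at once if drinking glass is pushed away or knocked over (distance of glass from where it was at the start of the episode above 0.03 m or angle between glass's own z axis and vertical above 0.5 rad).
It fails at once if roll of tape is pushed away or knocked over (distance of tape from where it was at the start of the episode above 0.03 m or angle between tape's own z axis and vertical above 0.5 rad).
Of jar_a, jar_b, jar_c, jar_d, jar_e only 3 to 5 are there at a start; the rules pass over those that are not, and their reading is None.
Once in a run the grip may slacken for a moment while it holds something.
It also fails if it takes over 210 s, if anything falls off the work surface, if the arm or the gripper's body presses on something with over 40 N, if the wrist force passes 120 N, or if a joint passes its speed limit or range.

## Working session

There is one attempt and no reset: what is moved stays moved. The work goes in short steps, Python scripts to look and compute and a tool call to move; the robot and the scene stay as the last step left them, time stands still between calls to the robot, and variables do not carry over. Pictures are saved under pics/ and viewed, at most 14 in all, crops included, and the job is handed in when it is done.

Besides the shell and the picture viewer there is one more tool, called after "Emit:" as name(argument=value, ...), one argument or row to a line, values as JSON. move_arm: Moves the arm, as the interface text tells. Shifts and turns lie within -1 to 1; 1 stands for 100 mm of shift or 90 degrees of turn. Its arguments: {"type":"object","properties":{"moves":{"type":"string"},"squeeze":{"type":"number"}},"required":["moves"]}

```bash
mkdir -p pics; cat > h.py <<'E'
import numpy as np, cv2
from rig import robot
def cam(n):
    c=robot.camera(n); return {k:np.array(v) for k,v in c.items()}
def save(c,f,crop=None,s=1):
    im=c['image'][:,:,::-1]
    if crop: im=im[crop[1]:crop[3],crop[0]:crop[2]]
    cv2.imwrite('pics/'+f,cv2.resize(im,None,fx=s,fy=s,interpolation=cv2.INTER_CUBIC))
def ray(c,uv,z):
    uv=np.array(uv,float).reshape(-1,1,2)
    p=cv2.undistortPoints(uv,c['intrinsics'],c['dist_coeffs']).reshape(-1,2)
    d=np.c_[p[:,0],-p[:,1],-np.ones(len(p))]
    R=c['extrinsics'][:3,:3];t=c['extrinsics'][:3,3]
    o=-R.T@t; d=d@R
    return o+d*((z-o[2])/d[:,2])[:,None]
def proj(c,P):
    P=np.array(P,float).reshape(-1,3)
    q=P@c['extrinsics'][:3,:3].T+c['extrinsics'][:3,3]
    q=q*[1,-1,-1]
    return cv2.projectPoints(q,np.zeros(3),np.zeros(3),c['intrinsics'],c['dist_coeffs'])[0].reshape(-1,2)
E
python3 - <<'E'
from h import *
for n in('top','scene'):
    c=cam(n); save(c,n+'0.png',None,1.5)
    R=c['extrinsics'][:3,:3]; print(n,-R.T@c['extrinsics'][:3,3],c['intrinsics'][0,0],R.round(2).tolist())
o=robot.get_obs(); print(o['position'],o['tool_rot'],o['grip_width'])
E
```

```text
top [0.24138174 0.02293116 1.2627889 ] 486.1735756945107 [[-0.29, -0.96, -0.01], [0.91, -0.28, 0.3], [-0.29, 0.08, 0.95]]
scene [-0.11159684  0.50075682  0.55813385] 356.72221414885894 [[-0.64, -0.77, -0.03], [0.33, -0.3, 0.9], [-0.69, 0.57, 0.44]]
[ 0.25800858 -0.56855632  0.23266999] [ 9.77425090e-01  2.11280025e-01 -3.85528219e-05 -9.70692397e-04] 0.08725713644317781
```

View pics/top0.png

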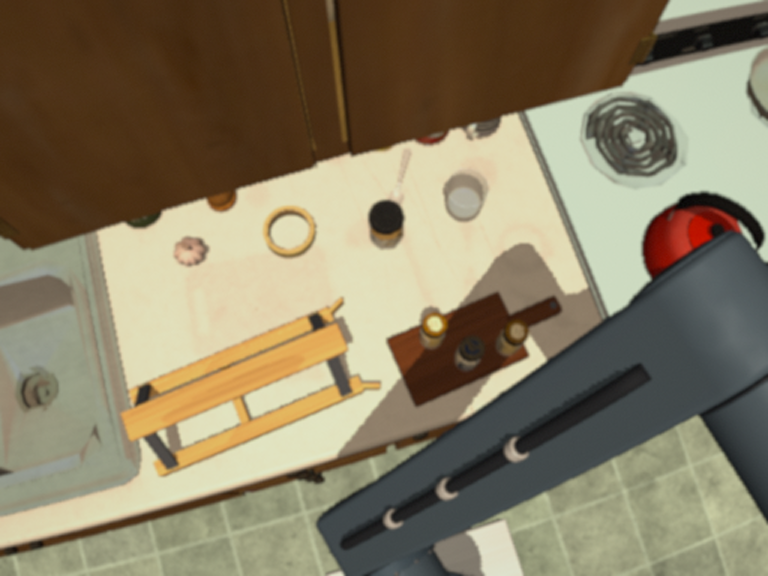

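View pics/scene0.png

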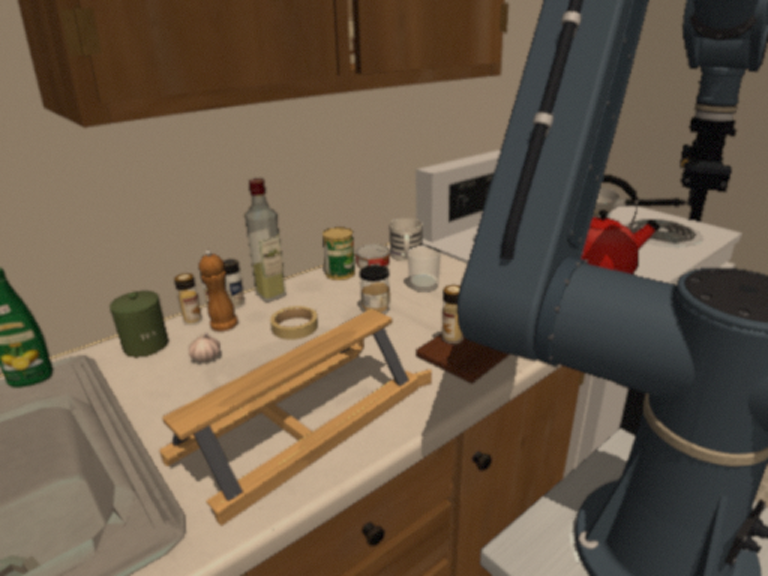

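Top view (1.5x): three jars on the board, at about (434,325), (470,350) and (514,335). The ledge runs from (128,426) to (344,336), and the mouth is at its right end, facing the board. Next I'll measure with masks.

```bash
python3 - <<'E'
from h import *
c=cam('top'); im=c['image']; hsv=cv2.cvtColor(im,cv2.COLOR_RGB2HSV)
save(c,'crop1.png',(70,185,390,325),2.5)
for n,P in dict(ledge=(160,255),rail=(180,228),board=(290,250),tab=(100,170)).items(): print(n,hsv[P[1],P[0]],im[P[1],P[0]])
# board
m=((hsv[...,2]<110)&(hsv[...,0]<15)&(hsv[...,1]>110)).astype(np.uint8); m[:185]=0;m[290:]=0;m[:,:250]=0;m[:,385:]=0
m=cv2.morphologyEx(m,cv2.MORPH_OPEN,np.ones((3,3)))
cs=max(cv2.findContours(m,0,2)[0],key=cv2.contourArea)
h=cv2.convexHull(cs); a=cv2.approxPolyDP(h,4,True)[:,0]; print('board hull',np.c_[a,ray(c,a,.018)[:,:2].round(3)])
w=((hsv[...,0]>=8)&(hsv[...,0]<25)&(hsv[...,1]>120)&(hsv[...,2]>130)).astype(np.uint8); w[:190]=0; w[:,:70]=0; w[:,256:]=0;w[320:]=0
for q in cv2.findContours(w,0,2)[0]:
    if cv2.contourArea(q)>200: print(cv2.contourArea(q),cv2.approxPolyDP(q,2.5,True)[:,0].tolist())
for uv in [(289.5,216.5),(313.5,231),(344,219)]: print(ray(c,uv,.123).round(3))
cv2.imwrite('pics/m.png',np.hstack([m,w])*255)
E
```

```text
ledge [ 17 160 220] [220 158  82]
rail [ 19 149 229] [229 182  95]
board [ 11 196  56] [56 29 13]
tab [ 26  48 225] [225 220 183]
board hull [[ 3.72e+02  2.05e+02  4.63e-01 -3.68e-01]
 [ 3.50e+02  2.37e+02  3.99e-01 -2.81e-01]
 [ 2.77e+02  2.69e+02  3.77e-01 -7.30e-02]
 [ 2.68e+02  2.46e+02  4.41e-01 -6.90e-02]
 [ 3.01e+02  2.08e+02  5.12e-01 -1.83e-01]
 [ 3.29e+02  1.96e+02  5.21e-01 -2.65e-01]]
5698.5 [[252, 256], [243, 256], [236, 251], [231, 264], [222, 257], [167, 280], [160, 265], [162, 262], [230, 233], [223, 215], [200, 224], [207, 219], [205, 211], [100, 254], [102, 263], [147, 246], [93, 269], [81, 278], [89, 293], [151, 266], [156, 267], [161, 282], [116, 302], [119, 309], [114, 313], [107, 307], [103, 308], [106, 316]]
[[ 0.477 -0.132  0.123]]
[[ 0.426 -0.176  0.123]]
[[ 0.432 -0.257  0.123]]
```

View pics/crop1.png

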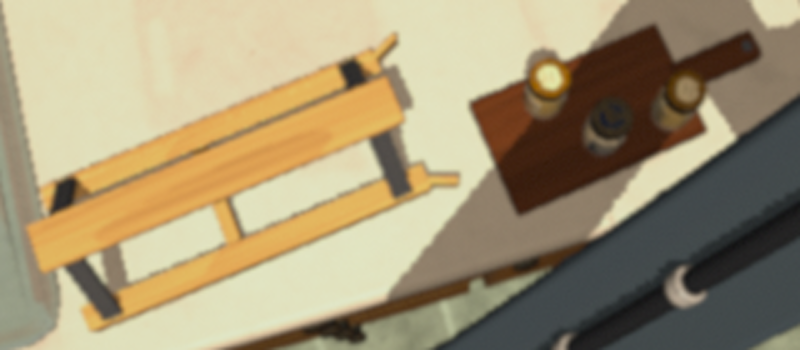

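The close crop shows ledge corners at about (390,76), (405,120), (43,272) and (27,230), and board corners at (470,102), (520,214), (705,130) and (657,25). Cap tops are near (551,76), (611,113) and (686,90).

```bash
python3 - <<'E'
from h import *
c=cam('top')
f=lambda a:np.array(a)/2.5+[69.8,184.8]
L=ray(c,f([(390,76),(405,120),(43,272),(27,230)]),.12)[:,:2]
B=ray(c,f([(470,102),(520,214),(705,130),(657,25)]),.018)[:,:2]
N=ray(c,f([(750,32),(760,55)]),.024)[:,:2]
J=ray(c,f([(551,76),(611,113),(686,90)]),.123)[:,:2]
for n,P in dict(L=L,B=B).items(): print(n,P.round(3).tolist(),P.mean(0).round(4),'edges',np.linalg.norm(P-np.roll(P,-1,0),axis=1).round(3))
ang=lambda v:np.degrees(np.arctan2(v[1],v[0]))
print('ledge y dir',ang(L[3]-L[0]),ang(L[2]-L[1]),'board y',ang(B[0]-B[3]),ang(B[1]-B[2]))
print('neck',N.round(3).tolist(),'J',J.round(3).tolist())
# 2-view checks: scene
s=cam('scene'); 
u=L.mean(0); print(proj(s,[[*u,.12],[*J[0],.123]]).round(0)*1.5)
E
```

```text
L [[0.526, 0.013], [0.48, 0.012], [0.436, 0.385], [0.48, 0.392]] [0.4806 0.2005] edges [0.046 0.376 0.044 0.381]
B [[0.5, -0.06], [0.373, -0.074], [0.399, -0.286], [0.521, -0.276]] [ 0.4482 -0.174 ] edges [0.128 0.213 0.123 0.217]
ledge y dir 96.92204042318454 96.67915652675248 board y 95.63523736260169 96.88393909988365
neck [[0.483, -0.368], [0.456, -0.369]] J [[0.48, -0.135], [0.428, -0.179], [0.428, -0.256]]
[[294.  358.5]
 [454.5 286.5]]
```

```bash
cat >> h.py <<'E'
from scipy.spatial.transform import Rotation as Ro
def go(p,yaw=None):
    "shift in tool axes (100mm) and turn about tool z (90deg) to world p with tool-x at world angle yaw deg"
    o=robot.get_obs(); R=Ro.from_quat(o['tool_rot']); d=R.inv().apply(np.array(p)-o['position'])*10
    r=np.zeros(3)
    if yaw is not None:
        T=Ro.from_matrix(np.array([[np.cos(np.radians(yaw)),-np.sin(np.radians(yaw+180)),0],[np.sin(np.radians(yaw)),np.cos(np.radians(yaw+180)),0],[0,0,-1]]))
        r=(R.inv()*T).as_rotvec()/(np.pi/2)
    print('shift',d.round(3),'turn',r.round(3),'pos',np.round(o['position'],4),'t',round(o['time'],2))
E
python3 - <<'E'
from h import *
c=cam('top'); s=cam('scene')
f=lambda a:np.array(a)/1.5
print(ray(c,f([(650,240),(690,240),(740,260),(700,200)]),.1).round(3).tolist())
print(ray(c,f([(386,215),(464,195),(290,232)]),.08).round(3).tolist())
go([.48,-.135,.2],96.8)
E
```

```text
[[0.513, -0.544, 0.1], [0.491, -0.616, 0.1], [0.429, -0.693, 0.1], [0.556, -0.668, 0.1]]
[[0.697, -0.119, 0.08], [0.694, -0.262, 0.08], [0.716, 0.05, 0.08]]
shift [ 3.813 -3.036  0.335] turn [-0.    -0.    -0.804] pos [ 0.2581 -0.569   0.2333] t 0.35
```

Emit:
move_arm(
  moves="0.5 -0.4 0 0 0 -0.1 1; 0.9 -0.72 0 0 0 -0.2 1; 1 -0.8 0 0 0 -0.3 1; 1 -0.8 0 0 0 -0.4 1; 1 -0.8 0 0 0 -0.5 1; 1 -0.8 0 0 0 -0.6 1; 1 -0.8 0 0 0 -0.7 1; 1 -0.8 0 0 0 -0.8 1; 1 -0.8 0 0 0 -0.804 1",
)

```text
time: 1.25
position: [0.3162, -0.455, 0.2336]
tool_rot: [0.663, 0.749, -0.0, 0.0]
ft_force: [0.3, -0.5, -0.9]
grip_width: 0.087
grip_force: 0.0
```

```bash
python3 -c "
from h import *
go([.48,-.135,.2],96.8)"
```

```text
shift [2.977 2.015 0.336] turn [0.    0.    0.002] pos [ 0.3162 -0.455   0.2336] t 1.25
```

Emit:
move_arm(
  moves="0.4 0.27 0 0 0 0 1; 0.8 0.54 0 0 0 0 1; 1 0.67 0 0 0 0 1",
)

```text
time: 1.55
position: [0.3714, -0.3444, 0.2334]
tool_rot: [0.664, 0.748, 0.001, -0.001]
ft_force: [0.0, -0.4, -0.9]
grip_width: 0.0873
grip_force: 0.0
```

Emit:
move_arm(
  moves="0.4 0.27 0.1 0 0 0 1; 0.8 0.54 0.2 0 0 0 1; 1 0.67 0.33 0 0 0 1",
)

```text
time: 1.85
position: [0.4267, -0.2375, 0.2007]
tool_rot: [0.663, 0.748, 0.0, 0.0]
ft_force: [-0.5, -0.2, -0.8]
grip_width: 0.0871
grip_force: 0.0
```

Emit:
move_arm(
  moves="0.4 0.27 0 0 0 0 1; 0.8 0.54 0 0 0 0 1; 0.98 0.67 0 0 0 0 1; 0.98 0.67 0 0 0 0 1; 0.98 0.67 0 0 0 0 1",
)

```text
time: 2.35
position: [0.4809, -0.1353, 0.2006]
tool_rot: [0.664, 0.748, -0.0, 0.0]
ft_force: [-0.3, -0.7, 0.2]
grip_width: 0.087
grip_force: 0.0
```

```bash
python3 - <<'E'
from h import *
go([.48,-.135,.2],96.8)
save(cam('top'),'t2.png',(220,140,420,290),2.5); save(cam('scene'),'s2.png',(200,80,420,300),2.5)
E
python3 -c "
import cv2,numpy as np
a=cv2.imread('pics/t2.png');b=cv2.imread('pics/s2.png')
a=cv2.resize(a,(400,300));b=cv2.resize(b,(400,400))
o=np.zeros((400,800,3),np.uint8);o[:300,:400]=a;o[:,400:]=b;cv2.imwrite('pics/v2.png',o)"
```

```text
shift [ 0.004 -0.008  0.006] turn [-0.     0.     0.001] pos [ 0.4809 -0.1353  0.2006] t 2.35
```

View pics/v2.png

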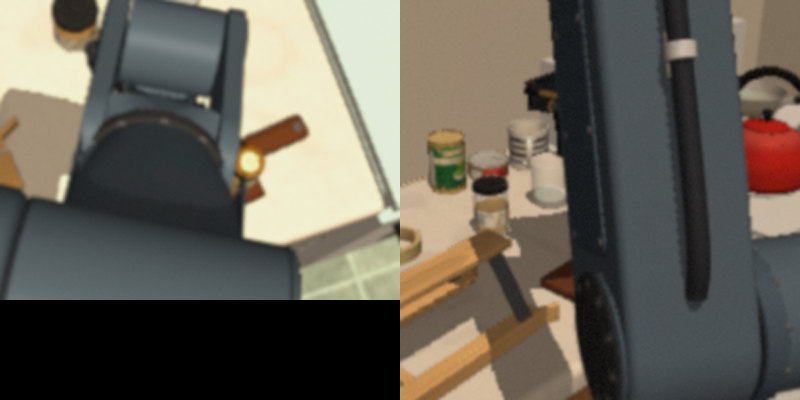

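The arm hides the grasp point in both views; jar c's cap is at the same pixel as before. I'll go down on jar a using the measured position.

Emit:
move_arm(
  moves="0 0 0.4 0 0 0 1; 0 0 0.8 0 0 0 1; 0 0 1 0 0 0 1",
)

```text
time: 2.75
position: [0.479, -0.1363, 0.0983]
tool_rot: [0.665, 0.747, -0.0, -0.002]
ft_force: [-0.2, 0.6, 0.3]
grip_width: 0.0871
grip_force: 0.0
```

Emit:
move_arm(
  moves="0 0 0.15 0 0 0 1; 0 0 0.15 0 0 0 0.2; 0 0 0.15 0 0 0 0.2; 0 0 0.15 0 0 0 0.2; 0 0 0.15 0 0 0 0.2; 0 0 0.15 0 0 0 0.2; 0 0 0.15 0 0 0 0.2; 0 0 0.15 0 0 0 0.2",
  squeeze=20,
)

```text
time: 3.55
position: [0.4809, -0.1354, 0.0859]
tool_rot: [0.664, 0.748, 0.0, 0.0]
ft_force: [0.5, -0.5, 2.2]
grip_width: 0.0402
grip_force: 20.0
```

Emit:
move_arm(
  moves="0 0 -0.1 0 0 0 0.2; 0 0 -0.3 0 0 0 0.2; 0 0 -0.5 0 0 0 0.2; 0 0 -0.75 0 0 0 0.2; 0 0 -1 0 0 0 0.2; 0 0 -1 0 0 0 0.2",
)

```text
time: 4.15
position: [0.4827, -0.1363, 0.189]
tool_rot: [0.664, 0.748, 0.001, 0.004]
ft_force: [-0.0, -0.1, -1.1]
grip_width: 0.0403
grip_force: 20.0
```

Emit:
move_arm(
  moves="0 0 -0.25 0 0 0 0.2; 0 0 -0.45 0 0 0 0.2; 0 0 -0.45 0 0 0 0.2",
)

```text
time: 4.45
position: [0.482, -0.1359, 0.2323]
tool_rot: [0.664, 0.748, 0.001, 0.002]
ft_force: [0.5, -0.2, -1.4]
grip_width: 0.04
grip_force: 20.0
```

```bash
python3 - <<'E'
from h import *
a=np.radians(6.8); X=np.array([np.cos(a),np.sin(a)]);Y=np.array([-X[1],X[0]]);C=np.array([.4806,.2005])
pts=[[*(C+X*x+Y*y),.12] for x,y in[(-.025,-.19),(.025,-.19),(.025,.19),(-.025,.19)]]
out=[]
for n,cr,s in(('scene',(90,190,290,360),2),('top',(70,180,270,330),2)):
    c=cam(n); im=c['image'][:,:,::-1].copy()
    cr_=im[cr[1]:cr[3],cr[0]:cr[2]]; cr_=cv2.resize(cr_,None,fx=2,fy=2,interpolation=cv2.INTER_CUBIC)
    p=(proj(c,pts)-[cr[0],cr[1]]+.5)*2
    cv2.polylines(cr_,[np.round(p*8).astype(int)],True,(0,0,255),1,cv2.LINE_AA,3); out.append(cv2.resize(cr_[:340],(400,cr_[:340].shape[0])))
h=max(o.shape[0] for o in out)
cv2.imwrite('pics/v3.png',np.hstack([np.pad(o,((0,h-o.shape[0]),(0,0),(0,0))) for o in out]))
go([*(C+Y*.08),.23],96.8)
E
```

```text
shift [4.132e+00 3.980e-01 1.000e-03] turn [-0. -0. -0.] pos [ 0.4802 -0.1351  0.2299] t 4.55
```

View pics/v3.png

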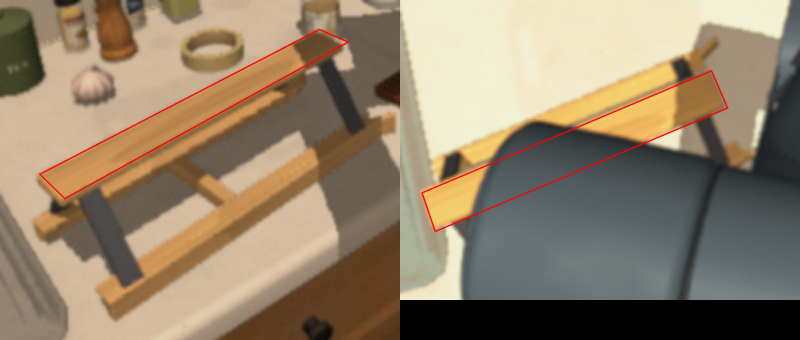

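The projected ledge outline matches the ledge in both views, with corners within a pixel or two. Carrying jar a to rack y = +80 mm.

Emit:
move_arm(
  moves="0.15 0.02 0 0 0 0 0.2; 0.4 0.04 0 0 0 0 0.2; 0.7 0.07 0 0 0 0 0.2; 1 0.1 0 0 0 0 0.2",
)

```text
time: 4.95
position: [0.4775, -0.0329, 0.229]
tool_rot: [0.665, 0.747, -0.001, -0.002]
ft_force: [0.1, 0.4, -1.5]
grip_width: 0.0406
grip_force: 20.0
```

Emit:
move_arm(
  moves="0.3 0.03 0 0 0 0 0.2; 0.6 0.06 0 0 0 0 0.2; 0.9 0.09 0 0 0 0 0.2; 1 0.1 0 0 0 0 0.2",
)

```text
time: 5.35
position: [0.475, 0.0688, 0.2291]
tool_rot: [0.663, 0.749, -0.001, -0.002]
ft_force: [-0.0, -0.2, -1.1]
grip_width: 0.0404
grip_force: 20.0
```

Emit:
move_arm(
  moves="0.3 0.03 0 0 0 0 0.2; 0.6 0.06 0 0 0 0 0.2; 0.9 0.09 0 0 0 0 0.2; 1 0.1 0 0 0 0 0.2",
)

```text
time: 5.75
position: [0.4742, 0.1681, 0.2296]
tool_rot: [0.663, 0.748, -0.001, -0.001]
ft_force: [0.3, 0.3, -1.3]
grip_width: 0.0406
grip_force: 20.0
```

Emit:
move_arm(
  moves="0.3 0.03 0 0 0 0 0.2; 0.6 0.06 0 0 0 0 0.2; 0.9 0.09 0 0 0 0 0.2; 1 0.1 0 0 0 0 0.2; 1 0.1 0 0 0 0 0.2; 1 0.1 0 0 0 0 0.2",
)

```text
time: 6.35
position: [0.4731, 0.2653, 0.23]
tool_rot: [0.664, 0.748, -0.001, 0.0]
ft_force: [0.2, -0.8, -1.2]
grip_width: 0.0405
grip_force: 20.0
```

```bash
cat >> h.py <<'E'
a=np.radians(6.8); X=np.array([np.cos(a),np.sin(a)]);Y=np.array([-X[1],X[0]]);C=np.array([.4806,.2005])
E
python3 - <<'E'
from h import *
go([*(C+Y*.08),.19],96.8)
print(robot.get_obs()['grip_width'])
c=cam('scene'); save(c,'s4.png',(80,100,330,330),2)
E
```

```text
shift [ 0.148 -0.002  0.4  ] turn [-0.001  0.001 -0.   ] pos [0.4731 0.2653 0.23  ] t 6.35
0.040514927688545824
```

View pics/s4.png

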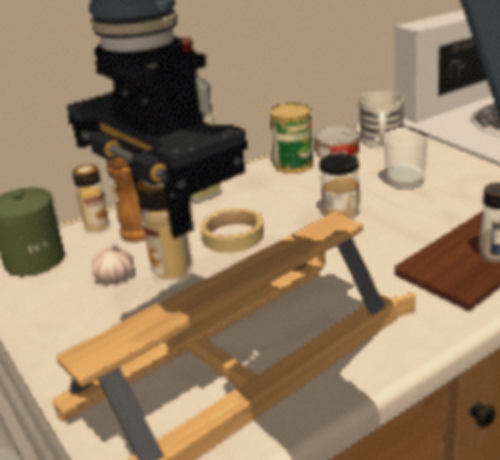

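Jar a is held upright over the ledge, its underside near (170,275). Lowering it.

Emit:
move_arm(
  moves="0.15 0 0.1 0 0 0 0.2; 0.15 0 0.2 0 0 0 0.2; 0.15 0 0.3 0 0 0 0.2; 0.15 0 0.38 0 0 0 0.2; 0.15 0 0.4 0 0 0 0.2; 0.15 0 0.41 0 0 0 0.2; 0.15 0 0.42 0 0 0 0.2; 0.15 0 0.42 0 0 0 0.2; 0.15 0 0.42 0 0 0 0.2",
)

```text
time: 7.3
position: [0.4719, 0.2815, 0.1889]
tool_rot: [0.664, 0.748, 0.0, 0.0]
ft_force: [-0.2, 0.2, -1.7]
grip_width: 0.0406
grip_force: 20.0
```

Emit:
move_arm(
  moves="0 0 0.01 0 0 0 0.2; 0 0 0.02 0 0 0 0.2; 0 0 0.03 0 0 0 0.2; 0 0 0.03 0 0 0 0.2",
)

```text
time: 7.7
position: [0.472, 0.2816, 0.1879]
tool_rot: [0.664, 0.748, 0.001, 0.0]
ft_force: [-2.5, -1.4, 12.3]
grip_width: 0.0404
grip_force: 20.0
```

Emit:
move_arm(
  moves="0 0 -0.02 0 0 0 0.4; 0 0 -0.02 0 0 0 0.5; 0 0 -0.02 0 0 0 0.6; 0 0 -0.02 0 0 0 0.8; 0 0 -0.02 0 0 0 1; 0 0 -0.02 0 0 0 1; 0 0 -0.2 0 0 0 1; 0 0 -0.5 0 0 0 1; 0 0 -0.8 0 0 0 1; 0 0 -1 0 0 0 1; 0 0 -1 0 0 0 1",
)

```text
time: 8.8
position: [0.4735, 0.2821, 0.2886]
tool_rot: [0.664, 0.748, 0.003, 0.002]
ft_force: [0.5, 0.4, -0.3]
grip_width: 0.0866
grip_force: 0.0
```

```bash
python3 - <<'E'
from h import *
c=cam('scene'); save(c,'s5.png',(80,100,330,330),2)
c=cam('top'); im=c['image']; hsv=cv2.cvtColor(im,cv2.COLOR_RGB2HSV)
save(c,'t5.png',(270,190,390,280),4)
go([.428,-.179,.2],96.8)
E
```

```text
shift [-4.52  -0.972  0.853] turn [-0.  0. -0.] pos [0.4714 0.2813 0.2853] t 8.9
```

View pics/s5.png

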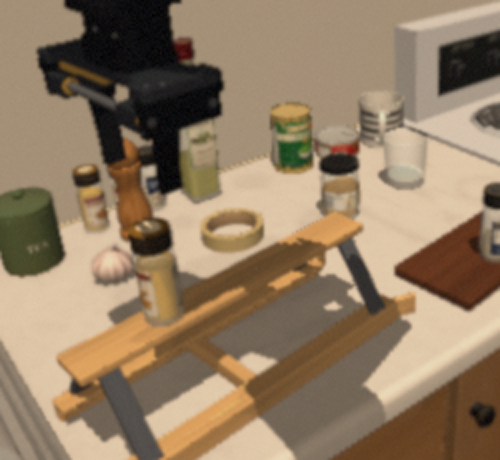

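View pics/t5.png

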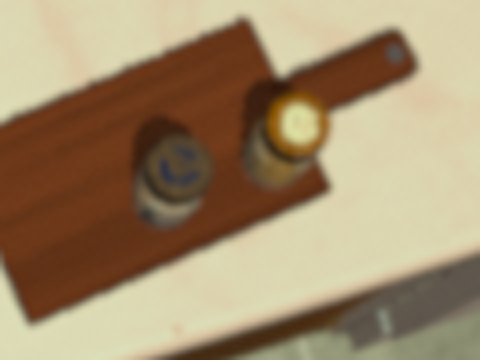

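Jar a stands centred on the ledge, its foot near (160,320) in the scene crop. In the top crop the caps of b and c are at (182,166) and (298,122), and no more jars are on the board. Jar b is next.

Emit:
move_arm(
  moves="-0.3 -0.07 0 0 0 0 1; -0.7 -0.15 0 0 0 0 1; -1 -0.22 0 0 0 0 1",
)

```text
time: 9.2
position: [0.46, 0.1779, 0.2835]
tool_rot: [0.664, 0.748, -0.002, -0.001]
ft_force: [0.6, 0.2, -0.1]
grip_width: 0.0868
grip_force: 0.0
```

Emit:
move_arm(
  moves="-0.4 -0.09 0 0 0 0 1; -0.8 -0.18 0 0 0 0 1; -1 -0.22 0 0 0 0 1",
)

```text
time: 9.5
position: [0.4497, 0.0753, 0.2837]
tool_rot: [0.665, 0.747, -0.002, -0.001]
ft_force: [1.0, -0.3, 0.7]
grip_width: 0.0868
grip_force: 0.0
```

Emit:
move_arm(
  moves="-0.4 -0.09 0 0 0 0 1; -0.8 -0.18 0 0 0 0 1; -1 -0.22 0 0 0 0 1",
)

```text
time: 9.8
position: [0.44, -0.0265, 0.2839]
tool_rot: [0.665, 0.747, -0.001, -0.001]
ft_force: [1.2, 0.5, 0.3]
grip_width: 0.087
grip_force: 0.0
```

Emit:
move_arm(
  moves="-0.4 -0.09 0 0 0 0 1; -0.8 -0.18 0 0 0 0 1; -1 -0.22 0.2 0 0 0 1; -1 -0.22 0.4 0 0 0 1; -1 -0.22 0.4 0 0 0 1",
)

```text
time: 10.3
position: [0.4285, -0.1254, 0.242]
tool_rot: [0.665, 0.747, -0.001, -0.005]
ft_force: [-0.7, 0.2, -0.5]
grip_width: 0.087
grip_force: 0.0
```

```bash
python3 - <<'E'
from h import *
go([.425,-.180,.175],96.8); go([.425,-.180,.085],96.8)
E
```

```text
shift [-0.542 -0.092  0.668] turn [-0.005 -0.004 -0.002] pos [ 0.4285 -0.1254  0.242 ] t 10.3
shift [-0.547 -0.086  1.568] turn [-0.005 -0.004 -0.002] pos [ 0.4285 -0.1254  0.242 ] t 10.3
```

Emit:
move_arm(
  moves="-0.3 -0.05 0.2 0 0 0 1; -0.54 -0.1 0.5 0 0 0 1; -0.54 -0.1 0.65 0 0 0 1; -0.54 -0.1 0.65 0 0 0 1; -0.54 -0.1 0.65 0 0 0 1",
)

```text
time: 10.8
position: [0.4276, -0.1803, 0.1806]
tool_rot: [0.664, 0.748, 0.0, -0.001]
ft_force: [0.1, 0.4, 0.3]
grip_width: 0.087
grip_force: 0.0
```

```bash
python3 - <<'E'
from h import *
go([.425,-.180,.085],96.8)
E
```

```text
shift [ 0.005 -0.025  0.956] turn [-0.001 -0.001  0.   ] pos [ 0.4276 -0.1803  0.1806] t 10.8
```

Emit:
move_arm(
  moves="0 -0.02 0.4 0 0 0 1; 0 -0.02 0.75 0 0 0 1; 0 -0.02 0.95 0 0 0 1; 0 -0.02 0.95 0 0 0 1; 0 -0.02 0.95 0 0 0 0.2; 0 -0.02 0.95 0 0 0 0.2; 0 -0.02 0.95 0 0 0 0.2; 0 -0.02 0.95 0 0 0 0.2; 0 -0.02 0.95 0 0 0 0.2; 0 -0.02 0.95 0 0 0 0.2; 0 -0.02 0.95 0 0 0 0.2",
  squeeze=20,
)

```text
time: 11.9
position: [0.4258, -0.1813, 0.0857]
tool_rot: [0.664, 0.747, 0.0, 0.0]
ft_force: [0.4, 0.1, 0.7]
grip_width: 0.0401
grip_force: 20.0
```

Emit:
move_arm(
  moves="0 0 -0.1 0 0 0 0.2; 0 0 -0.3 0 0 0 0.2; 0 0 -0.5 0 0 0 0.2; 0 0 -0.75 0 0 0 0.2; 0 0 -1 0 0 0 0.2; 0 0 -1 0 0 0 0.2; 0 0 -1 0 0 0 0.2",
)

```text
time: 12.6
position: [0.4257, -0.1811, 0.1861]
tool_rot: [0.664, 0.748, 0.0, 0.001]
ft_force: [-0.1, -0.3, -1.4]
grip_width: 0.0402
grip_force: 20.0
```

Emit:
move_arm(
  moves="0 0 -0.25 0 0 0 0.2; 0 0 -0.45 0 0 0 0.2; 0 0 -0.45 0 0 0 0.2; 0 0 -0.45 0 0 0 0.2",
)

```text
time: 13.0
position: [0.4251, -0.1808, 0.2295]
tool_rot: [0.664, 0.748, -0.0, -0.001]
ft_force: [0.2, -0.3, -1.2]
grip_width: 0.0402
grip_force: 20.0
```

```bash
python3 - <<'E'
from h import *
go([*(C+Y*0),.23],96.8)
E
```

```text
shift [ 3.721e+00  9.990e-01 -2.000e-03] turn [-0.001 -0.001 -0.001] pos [ 0.4251 -0.1808  0.2295] t 13.0
```

Emit:
move_arm(
  moves="0.15 0.04 0 0 0 0 0.2; 0.4 0.1 0 0 0 0 0.2; 0.7 0.18 0 0 0 0 0.2; 0.93 0.25 0 0 0 0 0.2",
)

```text
time: 13.4
position: [0.4381, -0.084, 0.2285]
tool_rot: [0.664, 0.747, -0.001, -0.002]
ft_force: [0.4, 0.2, -0.5]
grip_width: 0.0405
grip_force: 20.0
```

Emit:
move_arm(
  moves="0.3 0.08 0 0 0 0 0.2; 0.6 0.16 0 0 0 0 0.2; 0.93 0.25 0 0 0 0 0.2",
)

```text
time: 13.7
position: [0.4523, 0.0106, 0.2286]
tool_rot: [0.665, 0.747, -0.001, -0.002]
ft_force: [1.1, -0.9, -1.3]
grip_width: 0.0403
grip_force: 20.0
```

Emit:
move_arm(
  moves="0.3 0.08 0 0 0 0 0.2; 0.6 0.16 0 0 0 0 0.2; 0.93 0.25 0 0 0 0 0.2",
)

```text
time: 14.0
position: [0.4661, 0.1058, 0.2285]
tool_rot: [0.664, 0.747, -0.002, -0.002]
ft_force: [0.2, -1.2, -1.3]
grip_width: 0.0399
grip_force: 20.0
```

Emit:
move_arm(
  moves="0.3 0.08 0 0 0 0 0.2; 0.6 0.16 0 0 0 0 0.2; 0.85 0.22 0 0 0 0 0.2; 0.93 0.25 0 0 0 0 0.2; 0.93 0.25 0 0 0 0 0.2; 0.93 0.25 0 0 0 0 0.2",
)

```text
time: 14.6
position: [0.4805, 0.1991, 0.2294]
tool_rot: [0.664, 0.748, -0.001, -0.001]
ft_force: [0.4, 0.4, -1.0]
grip_width: 0.0404
grip_force: 20.0
```

```bash
python3 - <<'E'
from h import *
go([*(C+Y*0),.188],96.8); print(robot.get_obs()['grip_width'])
E
```

```text
shift [0.014 0.004 0.414] turn [-0.002  0.001 -0.   ] pos [0.4805 0.1991 0.2294] t 14.6
0.04037767018294842
```

Emit:
move_arm(
  moves="0 0 0.1 0 0 0 0.2; 0 0 0.2 0 0 0 0.2; 0 0 0.3 0 0 0 0.2; 0 0 0.38 0 0 0 0.2; 0 0 0.4 0 0 0 0.2; 0 0 0.41 0 0 0 0.2; 0 0 0.42 0 0 0 0.2; 0 0 0.42 0 0 0 0.2; 0 0 0.42 0 0 0 0.2",
)

```text
time: 15.5
position: [0.4815, 0.2001, 0.1889]
tool_rot: [0.664, 0.748, 0.0, 0.0]
ft_force: [-0.5, 0.1, -1.0]
grip_width: 0.0402
grip_force: 20.0
```

Emit:
move_arm(
  moves="0 0 0.01 0 0 0 0.2; 0 0 0.02 0 0 0 0.2; 0 0 0.02 0 0 0 0.2; 0 0 0.02 0 0 0 0.2",
)

```text
time: 15.9
position: [0.4816, 0.2001, 0.1877]
tool_rot: [0.664, 0.748, 0.0, 0.0]
ft_force: [-1.6, -1.1, 5.6]
grip_width: 0.0403
grip_force: 20.0
```

Emit:
move_arm(
  moves="0 0 -0.01 0 0 0 0.4; 0 0 -0.01 0 0 0 0.5; 0 0 -0.01 0 0 0 0.6; 0 0 -0.01 0 0 0 0.8; 0 0 -0.01 0 0 0 1; 0 0 -0.01 0 0 0 1; 0 0 -0.2 0 0 0 1; 0 0 -0.5 0 0 0 1; 0 0 -0.8 0 0 0 1; 0 0 -1 0 0 0 1; 0 0 -1 0 0 0 1; 0 0 -1 0 0 0 1",
)

```text
time: 17.1
position: [0.481, 0.1999, 0.2863]
tool_rot: [0.664, 0.748, -0.0, -0.0]
ft_force: [-0.1, 0.2, 0.7]
grip_width: 0.0871
grip_force: 0.0
```

```bash
python3 - <<'E'
from h import *
go([.429,-.257,.18],96.8)
E
```

```text
shift [-4.476 -1.054  1.063] turn [-0. -0. -0.] pos [0.481  0.1999 0.2863] t 17.1
```

Emit:
move_arm(
  moves="-0.3 -0.07 0 0 0 0 1; -0.7 -0.16 0 0 0 0 1; -0.9 -0.21 0 0 0 0 1",
)

```text
time: 17.4
position: [0.4694, 0.1062, 0.2846]
tool_rot: [0.664, 0.747, -0.002, -0.001]
ft_force: [0.7, 1.0, 0.6]
grip_width: 0.0869
grip_force: 0.0
```

Emit:
move_arm(
  moves="-0.4 -0.09 0 0 0 0 1; -0.8 -0.19 0 0 0 0 1; -0.9 -0.21 0 0 0 0 1",
)

```text
time: 17.7
position: [0.4593, 0.0135, 0.2848]
tool_rot: [0.666, 0.746, -0.001, -0.001]
ft_force: [-0.0, 0.5, -0.4]
grip_width: 0.0869
grip_force: 0.0
```

Emit:
move_arm(
  moves="-0.4 -0.09 0 0 0 0 1; -0.8 -0.19 0 0 0 0 1; -0.9 -0.21 0 0 0 0 1",
)

```text
time: 18.0
position: [0.4499, -0.078, 0.2853]
tool_rot: [0.665, 0.746, -0.001, -0.001]
ft_force: [0.1, -0.4, 1.3]
grip_width: 0.0869
grip_force: 0.0
```

Emit:
move_arm(
  moves="-0.4 -0.09 0 0 0 0 1; -0.8 -0.19 0.2 0 0 0 1; -0.9 -0.21 0.4 0 0 0 1; -0.9 -0.21 0.4 0 0 0 1",
)

```text
time: 18.4
position: [0.4384, -0.1669, 0.2435]
tool_rot: [0.665, 0.747, -0.0, -0.004]
ft_force: [-0.2, 0.7, 0.1]
grip_width: 0.0869
grip_force: 0.0
```

Emit:
move_arm(
  moves="-0.4 -0.09 0.2 0 0 0 1; -0.8 -0.19 0.4 0 0 0 1; -0.88 -0.21 0.6 0 0 0 1; -0.88 -0.21 0.65 0 0 0 1; -0.88 -0.21 0.65 0 0 0 1; -0.88 -0.21 0.65 0 0 0 1",
)

```text
time: 19.0
position: [0.4302, -0.2557, 0.1822]
tool_rot: [0.664, 0.748, 0.0, 0.0]
ft_force: [0.6, 0.3, 0.3]
grip_width: 0.087
grip_force: 0.0
```

```bash
python3 - <<'E'
from h import *
go([.429,-.257,.085],96.8)
E
```

```text
shift [-0.012 -0.014  0.972] turn [ 0.    -0.     0.001] pos [ 0.4302 -0.2557  0.1822] t 19.0
```

Emit:
move_arm(
  moves="-0.01 -0.01 0.4 0 0 0 1; -0.01 -0.01 0.75 0 0 0 1; -0.01 -0.01 0.96 0 0 0 1; -0.01 -0.01 0.96 0 0 0 1; -0.01 -0.01 0.96 0 0 0 0.2; -0.01 -0.01 0.96 0 0 0 0.2; -0.01 -0.01 0.96 0 0 0 0.2; -0.01 -0.01 0.96 0 0 0 0.2; -0.01 -0.01 0.96 0 0 0 0.2; -0.01 -0.01 0.96 0 0 0 0.2; -0.01 -0.01 0.96 0 0 0 0.2",
  squeeze=20,
)

```text
time: 20.1
position: [0.4289, -0.2585, 0.0857]
tool_rot: [0.664, 0.747, 0.0, 0.0]
ft_force: [0.9, 0.2, 0.6]
grip_width: 0.0404
grip_force: 20.0
```

Emit:
move_arm(
  moves="0 0 -0.1 0 0 0 0.2; 0 0 -0.3 0 0 0 0.2; 0 0 -0.5 0 0 0 0.2; 0 0 -0.75 0 0 0 0.2; 0 0 -1 0 0 0 0.2; 0 0 -1 0 0 0 0.2; 0 0 -1 0 0 0 0.2",
)

```text
time: 20.8
position: [0.4288, -0.2583, 0.1861]
tool_rot: [0.664, 0.748, -0.0, 0.0]
ft_force: [1.0, 0.0, -1.0]
grip_width: 0.0403
grip_force: 20.0
```

Emit:
move_arm(
  moves="0 0 -0.25 0 0 0 0.2; 0 0 -0.45 0 0 0 0.2; 0 0 -0.45 0 0 0 0.2; 0 0 -0.45 0 0 0 0.2",
)

```text
time: 21.2
position: [0.4282, -0.2579, 0.2294]
tool_rot: [0.664, 0.748, 0.0, -0.001]
ft_force: [-0.0, -0.1, -2.8]
grip_width: 0.0402
grip_force: 20.0
```

```bash
python3 - <<'E'
from h import *
go([*(C-Y*.08),.23],96.8)
E
```

```text
shift [ 3.690e+00  1.059e+00 -2.000e-03] turn [-0.001 -0.001 -0.001] pos [ 0.4282 -0.2579  0.2294] t 21.2
```

Emit:
move_arm(
  moves="0.15 0.04 0 0 0 0 0.2; 0.4 0.11 0 0 0 0 0.2; 0.7 0.2 0 0 0 0 0.2; 0.92 0.26 0 0 0 0 0.2",
)

```text
time: 21.6
position: [0.4426, -0.1607, 0.2289]
tool_rot: [0.664, 0.748, 0.0, -0.002]
ft_force: [-0.1, -0.2, -1.6]
grip_width: 0.0403
grip_force: 20.0
```

Emit:
move_arm(
  moves="0.3 0.09 0 0 0 0 0.2; 0.6 0.18 0 0 0 0 0.2; 0.92 0.26 0 0 0 0 0.2",
)

```text
time: 21.9
position: [0.4578, -0.0671, 0.2292]
tool_rot: [0.664, 0.747, -0.0, -0.002]
ft_force: [0.6, -0.3, -0.9]
grip_width: 0.0404
grip_force: 20.0
```

Emit:
move_arm(
  moves="0.3 0.09 0 0 0 0 0.2; 0.6 0.18 0 0 0 0 0.2; 0.92 0.26 0 0 0 0 0.2",
)

```text
time: 22.2
position: [0.4725, 0.0272, 0.2291]
tool_rot: [0.664, 0.748, -0.001, -0.002]
ft_force: [-1.3, -0.7, -1.2]
grip_width: 0.0404
grip_force: 20.0
```

Emit:
move_arm(
  moves="0.3 0.09 0 0 0 0 0.2; 0.6 0.18 0 0 0 0 0.2; 0.85 0.25 0 0 0 0 0.2; 0.93 0.28 0 0 0 0 0.2; 0.93 0.28 0 0 0 0 0.2; 0.93 0.28 0 0 0 0 0.2",
)

```text
time: 22.8
position: [0.4898, 0.1202, 0.2298]
tool_rot: [0.664, 0.748, -0.001, -0.001]
ft_force: [0.4, 0.2, -0.5]
grip_width: 0.0405
grip_force: 20.0
```

```bash
python3 - <<'E'
from h import *
go([*(C-Y*.08),.188],96.8); print(robot.get_obs()['grip_width'])
E
```

```text
shift [0.008 0.004 0.418] turn [-0.001  0.    -0.   ] pos [0.4898 0.1202 0.2298] t 22.8
0.04053426077612109
```

Emit:
move_arm(
  moves="0 0 0.1 0 0 0 0.2; 0 0 0.2 0 0 0 0.2; 0 0 0.3 0 0 0 0.2; 0 0 0.38 0 0 0 0.2; 0 0 0.4 0 0 0 0.2; 0 0 0.41 0 0 0 0.2; 0 0 0.42 0 0 0 0.2; 0 0 0.43 0 0 0 0.2; 0 0 0.43 0 0 0 0.2; 0 0 0.43 0 0 0 0.2",
)

```text
time: 23.8
position: [0.4908, 0.1206, 0.1878]
tool_rot: [0.664, 0.748, 0.0, 0.0]
ft_force: [-0.2, 0.1, -2.1]
grip_width: 0.0401
grip_force: 20.0
```

Emit:
move_arm(
  moves="0 0 0.01 0 0 0 0.2; 0 0 0.01 0 0 0 0.2; 0 0 0.01 0 0 0 0.2",
)

```text
time: 24.1
position: [0.491, 0.1206, 0.1876]
tool_rot: [0.664, 0.748, 0.0, 0.0]
ft_force: [-0.9, -0.1, 5.1]
grip_width: 0.0404
grip_force: 20.0
```

Emit:
move_arm(
  moves="0 0 0 0 0 0 0.4; 0 0 0 0 0 0 0.5; 0 0 0 0 0 0 0.6; 0 0 0 0 0 0 0.8; 0 0 0 0 0 0 1; 0 0 0 0 0 0 1; 0 0 -0.2 0 0 0 1; 0 0 -0.5 0 0 0 1; 0 0 -0.8 0 0 0 1; 0 0 -1 0 0 0 1; 0 0 -1 0 0 0 1; 0 0 -1 0 0 0 1",
)

```text
time: 25.3
position: [0.4904, 0.1205, 0.2863]
tool_rot: [0.664, 0.748, -0.0, -0.0]
ft_force: [-0.8, 0.2, -0.5]
grip_width: 0.0865
grip_force: 0.0
```

```bash
python3 - <<'E'
from h import *
s=cam('scene'); c=cam('top')
a_=cv2.resize(s['image'][120:330,80:330],(400,336)); b_=cv2.resize(c['image'][170:300,210:400],(400,274))
o=np.zeros((336,800,3),np.uint8);o[:,:400]=a_;o[:274,400:]=b_;cv2.imwrite('pics/v6.png',o[:,:,::-1])
E
```

```text
(no output)
```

View pics/v6.png

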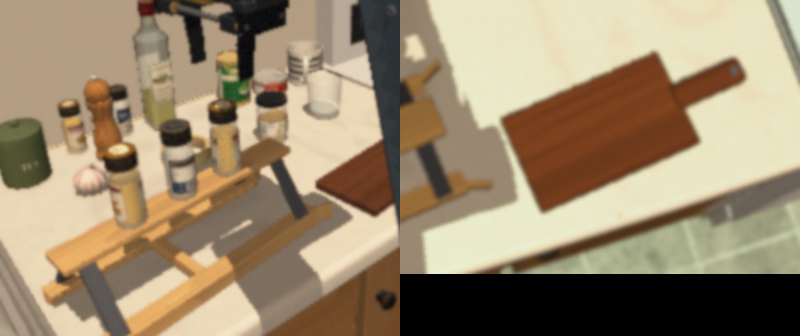

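All three jars stand upright in a row on the ledge. The empty board lies to the right, with its neck end near (740,68) in the composite. Measuring the board.

```bash
cat >> h.py <<'E'
def board(c):
    hsv=cv2.cvtColor(c['image'],cv2.COLOR_RGB2HSV)
    m=((hsv[...,2]<140)&(hsv[...,0]<15)&(hsv[...,1]>110)).astype(np.uint8); m[:170]=0;m[290:]=0;m[:,:240]=0;m[:,395:]=0
    cs=max(cv2.findContours(m,0,1)[0],key=cv2.contourArea)[:,0].astype(float)
    W=ray(c,cs,.018)[:,:2].astype(np.float32)
    return m,cs,W
E
python3 - <<'E'
from h import *
c=cam('top'); m,cs,W=board(c)
# blade: open away the neck in a metric image (1mm/px)
im=np.zeros((500,500),np.uint8); cv2.fillPoly(im,[np.round((W-[.25,-.45])*1000).astype(np.int32)],1)
bl=cv2.morphologyEx(im,cv2.MORPH_OPEN,cv2.getStructuringElement(2,(61,61)))
r=cv2.minAreaRect(max(cv2.findContours(bl,0,1)[0],key=cv2.contourArea)); o=np.array(r[0])/1000+[.25,-.45]
print('blade',o.round(4),r[1],r[2])
nk=cv2.morphologyEx(((im>0)&(cv2.dilate(bl,np.ones((7,7)))==0)).astype(np.uint8),cv2.MORPH_OPEN,np.ones((5,5)))
r2=cv2.minAreaRect(max(cv2.findContours(nk,0,1)[0],key=cv2.contourArea)); n=np.array(r2[0])/1000+[.25,-.45]
print('neck',n.round(4),r2[1],r2[2])
v=o-n; print('dir',np.degrees(np.arctan2(v[1],v[0])),np.linalg.norm(v))
E
```

```text
blade [ 0.4491 -0.1753] (123.99005126953125, 218.2527313232422) 6.428747177124023
neck [ 0.4663 -0.3267] (29.408565521240234, 83.11610412597656) 6.519801616668701
dir 96.46443969081855 0.15241219417866772
```

```bash
python3 - <<'E'
from h import *
go([.4665,-.329,.10],96.5)
E
```

```text
shift [-4.437 -0.753  1.851] turn [-0.002 -0.     0.003] pos [0.4897 0.1205 0.285 ] t 25.45
```

Emit:
move_arm(
  moves="-0.3 -0.05 0 0 0 0 1; -0.7 -0.12 0 0 0 0 1; -0.9 -0.15 0 0 0 0 1",
)

```text
time: 25.75
position: [0.4856, 0.0275, 0.2852]
tool_rot: [0.664, 0.747, -0.001, -0.001]
ft_force: [0.4, -0.0, -0.0]
grip_width: 0.0874
grip_force: 0.0
```

Emit:
move_arm(
  moves="-0.4 -0.07 0 0 0 0 1; -0.8 -0.14 0 0 0 0 1; -0.9 -0.15 0 0 0 0 1",
)

```text
time: 26.05
position: [0.4817, -0.0649, 0.2854]
tool_rot: [0.666, 0.746, -0.001, -0.001]
ft_force: [-0.7, 0.5, 0.2]
grip_width: 0.0868
grip_force: 0.0
```

Emit:
move_arm(
  moves="-0.4 -0.07 0.1 0 0 0 1; -0.8 -0.14 0.3 0 0 0 1; -0.9 -0.15 0.5 0 0 0 1",
)

```text
time: 26.35
position: [0.4782, -0.156, 0.2355]
tool_rot: [0.665, 0.747, -0.0, 0.001]
ft_force: [-0.1, 0.4, -0.6]
grip_width: 0.0871
grip_force: 0.0
```

Emit:
move_arm(
  moves="-0.4 -0.07 0.2 0 0 0 1; -0.8 -0.14 0.4 0 0 0 1; -0.9 -0.15 0.6 0 0 0 1",
)

```text
time: 26.65
position: [0.4738, -0.2475, 0.175]
tool_rot: [0.665, 0.747, -0.0, 0.001]
ft_force: [0.6, -0.2, 0.4]
grip_width: 0.0873
grip_force: 0.0
```

Emit:
move_arm(
  moves="-0.4 -0.07 0.3 0 0 0 1; -0.8 -0.14 0.6 0 0 0 1; -0.85 -0.16 0.75 0 0 0.003 1; -0.85 -0.16 0.75 0 0 0.003 1; -0.85 -0.16 0.75 0 0 0.003 1; -0.85 -0.16 0.75 0 0 0.003 1",
)

```text
time: 27.25
position: [0.4681, -0.3289, 0.1024]
tool_rot: [0.665, 0.746, 0.0, 0.0]
ft_force: [0.3, 0.1, 0.2]
grip_width: 0.0871
grip_force: 0.0
```

```bash
python3 - <<'E'
from h import *
go([.4665,-.329,.0135],96.5)
E
```

```text
shift [ 0.001 -0.016  0.889] turn [0.    0.    0.001] pos [ 0.4681 -0.3289  0.1024] t 27.25
```

Emit:
move_arm(
  moves="0 -0.02 0.4 0 0 0 1; 0 -0.02 0.7 0 0 0 1; 0 -0.02 0.85 0 0 0 1; 0 -0.02 0.88 0 0 0 1; 0 -0.02 0.88 0 0 0 1; 0 -0.02 0.88 0 0 0 0.2; 0 -0.02 0.88 0 0 0 0.2; 0 -0.02 0.88 0 0 0 0.2; 0 -0.02 0.88 0 0 0 0.2; 0 -0.02 0.88 0 0 0 0.2; 0 -0.02 0.88 0 0 0 0.2; 0 -0.02 0.88 0 0 0 0.2",
  squeeze=30,
)

```text
time: 28.45
position: [0.4656, -0.3306, 0.0135]
tool_rot: [0.666, 0.746, 0.0, -0.0]
ft_force: [1.4, 0.7, -0.5]
grip_width: 0.0391
grip_force: 1.2
```

```bash
python3 - <<'E'
from h import *
o=robot.get_obs()
# TCP is at the neck: aim for rack x = 0, still before the mouth (rack y -0.52)
go([*(C-Y*.52),o['position'][2]],96.8); go([*(C-Y*.255),o['position'][2]],96.8)
E
```

```text
shift [0.06  0.778 0.   ] turn [ 0.    -0.    -0.004] pos [ 0.4656 -0.3306  0.0135] t 28.45
shift [2.71  0.763 0.   ] turn [ 0.    -0.    -0.004] pos [ 0.4656 -0.3306  0.0135] t 28.45
```

Emit:
move_arm(
  moves="0 0 0 0 0 0 0.2; 0 0 0 0 0 0 0.2; 0 0 0 0 0 0 0.2; 0 0 0 0 0 0 0.2",
)

```text
time: 28.85
position: [0.4659, -0.3307, 0.0135]
tool_rot: [0.666, 0.746, 0.0, 0.0]
ft_force: [1.7, -0.3, -0.9]
grip_width: 0.0341
grip_force: 30.0
```

Emit:
move_arm(
  moves="0 0.08 0 0 0 0 0.2; 0 0.2 0 0 0 0 0.2; 0 0.35 0 0 0 0 0.2; 0 0.5 0 0 0 0 0.2; 0 0.65 0 0 0 0 0.2; 0 0.74 0 0 0 0 0.2; 0 0.775 0 0 0 -0.004 0.2; 0 0.775 0 0 0 -0.004 0.2; 0 0.775 0 0 0 -0.004 0.2",
)

```text
time: 29.75
position: [0.5426, -0.3215, 0.0135]
tool_rot: [0.664, 0.748, 0.0, -0.0]
ft_force: [0.5, 0.9, 1.5]
grip_width: 0.034
grip_force: 30.0
```

```bash
python3 - <<'E'
from h import *
o=robot.get_obs(); go([*(C-Y*.255),.0135],96.8); print(o['grip_width'],o['ft_force'])
c=cam('top'); im=c['image'].copy()
pts=lambda L,z,x0=0:[[*(C+X*x+Y*y),z] for x,y in L]
for P,z in(([(-.067,-.19),(-.067,.01)],.028),([(.067,-.19),(.067,.01)],.028),([(-.025,-.19),(.025,-.19)],.12)):
    q=proj(c,pts(P,z)); cv2.line(im,*[tuple(np.round(t).astype(int)) for t in q],(255,0,255),1)
cv2.imwrite('pics/t7.png',cv2.resize(im[170:320,120:400],None,fx=2.8,fy=2.8,interpolation=cv2.INTER_CUBIC)[:,:,::-1])
E
```

```text
shift [2.707e+00 3.000e-03 1.000e-03] turn [ 0. -0.  0.] pos [ 0.5426 -0.3215  0.0135] t 29.75
0.034039165840693414 [0.45792459 0.92623226 1.45682991]
```

View pics/t7.png

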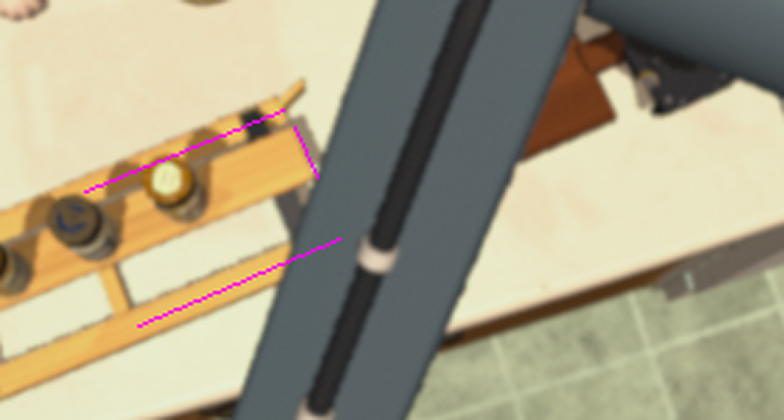

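The tool covers most of the board, but the near-rail line lies on the rail's edge. I'll check the slot centre line numerically from the rail edges.

```bash
python3 - <<'E'
from h import *
c=cam('top'); im=cv2.GaussianBlur(c['image'],(0,0),.7).astype(np.float32)
xs=np.arange(-.11,.11,.0005)
def sat(y):
    q=proj(c,[[*(C+X*x+Y*y),.028] for x in xs]).astype(np.float32)
    p=cv2.remap(im,q[None,:,0],q[None,:,1],1)[0]; return (p.max(1)-p.min(1))/p.max(1)
for y in(-.13,-.11,-.06,-.03,.03,.06,.1,.13):
    s=sat(y)>.38; e=np.flatnonzero(np.diff(s.astype(int))); print(y,[(round(xs[i]*1000),'+' if s[i+1] else '-') for i in e])
E
```

```text
-0.13 [(-75, '+'), (-50, '-'), (-5, '+'), (83, '-')]
-0.11 [(-81, '+'), (-50, '-'), (-5, '+'), (82, '-')]
-0.06 [(-81, '+'), (-50, '-'), (-5, '+'), (37, '-'), (61, '+'), (83, '-')]
-0.03 [(-81, '+'), (-50, '-'), (-4, '+'), (82, '-')]
0.03 [(-81, '+'), (-49, '-'), (-5, '+'), (10, '-'), (24, '+'), (33, '-'), (52, '+'), (55, '-'), (65, '+'), (83, '-')]
0.06 [(-80, '+'), (-50, '-'), (-4, '+'), (82, '-')]
0.1 [(-81, '+'), (-50, '-'), (-4, '+'), (9, '-'), (21, '+'), (83, '-')]
0.13 [(-81, '+'), (-49, '-'), (-5, '+'), (36, '-'), (63, '+'), (83, '-')]
```

The rail edges put the slot axis about 1 mm to +x of my estimate, and the direction agrees. Sliding in steadily while watching the force.

Emit:
move_arm(
  moves="0.08 0.01 0 0 0 0 0.2; 0.2 0.01 0 0 0 0 0.2; 0.3 0.01 0 0 0 0 0.2; 0.4 0.01 0 0 0 0 0.2; 0.5 0.01 0 0 0 0 0.2; 0.6 0.01 0 0 0 0 0.2; 0.7 0.01 0 0 0 0 0.2; 0.7 0.01 0 0 0 0 0.2",
)

```text
time: 30.65
position: [0.5345, -0.2493, 0.0135]
tool_rot: [0.664, 0.748, 0.001, -0.002]
ft_force: [-0.6, 2.6, 0.7]
grip_width: 0.0338
grip_force: 30.0
```

Emit:
move_arm(
  moves="0.08 0 0 0 0 0 0.2; 0.16 0 0 0 0 0 0.2; 0.24 0 0 0 0 0 0.2; 0.32 0 0 0 0 0 0.2; 0.4 0 0 0 0 0 0.2; 0.5 0 0 0 0 0 0.2; 0.5 0 0 0 0 0 0.2",
)

```text
time: 31.35
position: [0.5285, -0.2001, 0.0135]
tool_rot: [0.664, 0.748, 0.0, -0.001]
ft_force: [-0.5, 2.3, -0.6]
grip_width: 0.0334
grip_force: 30.0
```

```bash
python3 - <<'E'
from h import *
o=robot.get_obs(); go([*(C-Y*.255),.0135],96.8); print(o['grip_width'],np.round(o['ft_force'],1),np.round(o['moment'],2))
E
```

```text
shift [ 1.485 -0.     0.004] turn [-0.001 -0.002  0.   ] pos [ 0.5285 -0.2001  0.0135] t 31.35
0.03338887217989119 [-0.5  2.3 -0.6] [ 0.35 -0.11 -0.01]
```

Emit:
move_arm(
  moves="0.1 0 0 0 0 0 0.2; 0.2 0 0 0 0 0 0.2; 0.3 0 0 0 0 0 0.2; 0.4 0 0 0 0 0 0.2; 0.5 0 0 0 0 0 0.2; 0.6 0 0 0 0 0 0.2; 0.7 0 0 0 0 0 0.2; 0.8 0 0 0 0 0 0.2; 0.9 0 0 0 0 0 0.2; 1 0 0 0 0 0 0.2; 1 0 0 0 0 0 0.2",
)

```text
time: 32.45
position: [0.5168, -0.1012, 0.0135]
tool_rot: [0.664, 0.748, 0.0, -0.001]
ft_force: [1.3, 3.0, -2.2]
grip_width: 0.0339
grip_force: 30.0
```

```bash
python3 - <<'E'
from h import *
o=robot.get_obs(); go([*(C-Y*.255),.0135],96.8); print(o['grip_width'],np.round(o['ft_force'],1),np.round(o['moment'],2))
s=cam('scene'); c=cam('top')
a_=cv2.resize(s['image'][120:330,80:330],(400,336)); b_=cv2.resize(c['image'][170:320,120:320],(400,300))
o=np.zeros((336,800,3),np.uint8);o[:,:400]=a_;o[:300,400:]=b_;cv2.imwrite('pics/v8.png',o[:,:,::-1])
E
```

```text
shift [ 0.488 -0.002  0.001] turn [-0.001 -0.001  0.   ] pos [ 0.5168 -0.1012  0.0135] t 32.45
0.03385174642775068 [ 1.3  3.  -2.2] [ 0.37 -0.17 -0.25]
```

View pics/v8.png

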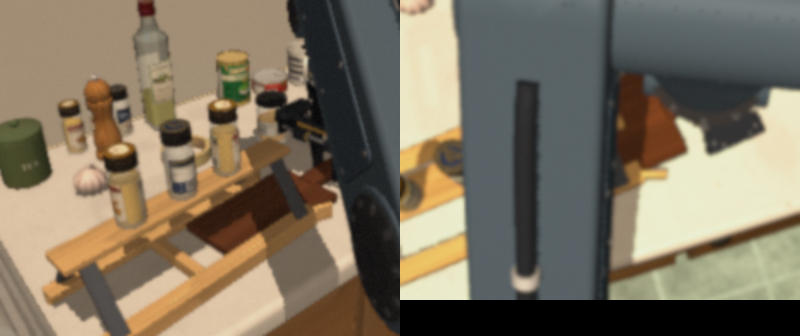

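The blade is well inside the slot (front edge near (205,235) in the scene half) and the jars are undisturbed. Now the last 50 mm, slower.

Emit:
move_arm(
  moves="0.08 0 0 0 0 0 0.2; 0.16 0 0 0 0 0 0.2; 0.24 0 0 0 0 0 0.2; 0.32 0 0 0 0 0 0.2; 0.38 0 0 0 0 0 0.2; 0.42 0 0 0 0 0 0.2; 0.42 0 0 0 0 0 0.2",
)

```text
time: 33.25
position: [0.5124, -0.0605, 0.0136]
tool_rot: [0.664, 0.748, 0.0, -0.0]
ft_force: [1.4, 1.4, -2.1]
grip_width: 0.0337
grip_force: 30.0
```

Emit:
move_arm(
  moves="0.02 0 0 0 0 0 0.2; 0.04 0 0 0 0 0 0.2; 0.04 0 0 0 0 0 0.2; 0.04 0 0 0 0 0 0.2",
)

```text
time: 33.65
position: [0.5121, -0.0576, 0.0136]
tool_rot: [0.664, 0.748, 0.0, 0.0]
ft_force: [1.5, -0.6, -3.2]
grip_width: 0.0338
grip_force: 30.0
```

Emit:
move_arm(
  moves="0.02 0 0 0 0 0 0.2; 0.04 0 0 0 0 0 0.2; 0.05 0 0 0 0 0 0.2; 0.05 0 0 0 0 0 0.2",
)

```text
time: 34.05
position: [0.512, -0.0541, 0.0137]
tool_rot: [0.663, 0.748, -0.0, 0.001]
ft_force: [-0.2, -8.2, -2.5]
grip_width: 0.0337
grip_force: 30.0
```

Emit:
move_arm(
  moves="0.02 0 0 0 0 0 0.2; 0.03 0 0 0 0 0 0.2; 0.03 0 0 0 0 0 0.2",
)

```text
time: 34.35
position: [0.5123, -0.054, 0.014]
tool_rot: [0.663, 0.749, -0.001, 0.003]
ft_force: [-1.7, -20.3, -1.1]
grip_width: 0.0337
grip_force: 30.0
```

It hit the stop at y = -0.054, against the expected -0.053. Easing off, releasing and retreating straight up.

Emit:
move_arm(
  moves="-0.02 0 0 0 0 0 0.3; -0.03 0 0 0 0 0 0.5; -0.03 0 0 0 0 0 0.7; -0.03 0 0 0 0 0 0.8; -0.03 0 0 0 0 0 0.8; -0.03 0 0 0 0 0 0.8; -0.03 0 -0.2 0 0 0 0.8; -0.03 0 -0.5 0 0 0 0.8; -0.03 0 -0.8 0 0 0 0.8; -0.03 0 -1 0 0 0 0.8; -0.03 0 -1 0 0 0 0.8",
)

```text
time: 35.45
position: [0.513, -0.0528, 0.1161]
tool_rot: [0.663, 0.748, 0.001, 0.003]
ft_force: [-0.8, 0.2, -0.8]
grip_width: 0.0694
grip_force: 0.0
```

Emit:
move_arm(
  moves="-0.3 0 -0.3 0 0 0 0.8; -0.7 0 -0.7 0 0 0 0.8; -1 0 -1 0 0 0 0.8",
)

```text
time: 35.75
position: [0.5225, -0.1521, 0.2134]
tool_rot: [0.663, 0.748, -0.0, -0.001]
ft_force: [0.8, 0.1, -0.3]
grip_width: 0.0699
grip_force: 0.0
```

Emit:
move_arm(
  moves="-0.4 0 0 0 0 0 0.8; -0.8 0 0 0 0 0 0.8; -1 0 0 0 0 0 0.8",
)

```text
time: 36.05
position: [0.5353, -0.2541, 0.2128]
tool_rot: [0.664, 0.747, -0.0, 0.0]
ft_force: [0.1, -0.0, -0.4]
grip_width: 0.0698
grip_force: 0.0
```

Emit:
move_arm(
  moves="-0.4 0 0 0 0 0 0.8; -0.8 0 0 0 0 0 0.8; -1 0 0 0 0 0 0.8; -1 0 0 0 0 0 0.8; -1 0 0 0 0 0 0.8",
)

```text
time: 36.55
position: [0.5463, -0.3489, 0.212]
tool_rot: [0.664, 0.748, 0.0, -0.002]
ft_force: [-0.0, 1.1, -0.2]
grip_width: 0.0697
grip_force: 0.0
```

```bash
python3 - <<'E'
from h import *
s=cam('scene'); c=cam('top'); im=c['image'].copy()
C2=C+X*.001; H=C2-Y*.1
for L,z in(([(-.065,-.11),(.065,-.11)],.018),([(-.017,-.2),(.017,-.2)],.024),([(-.065,.11),(.065,.11)],.018)):
    q=proj(c,[[*(H+X*x+Y*y),z] for x,y in L]); print(q.round(1).tolist())
a_=cv2.resize(s['image'][120:330,80:330],(400,336)); b_=cv2.resize(im[170:320,120:320],(400,300),interpolation=cv2.INTER_CUBIC)
o=np.zeros((336,800,3),np.uint8);o[:,:400]=a_;o[:300,400:]=b_;cv2.imwrite('pics/v9.png',o[:,:,::-1])
E
```

```text
[[248.0, 251.6], [228.3, 206.9]]
[[272.2, 220.7], [266.9, 209.2]]
[[169.1, 285.4], [151.2, 239.5]]
```

View pics/v9.png

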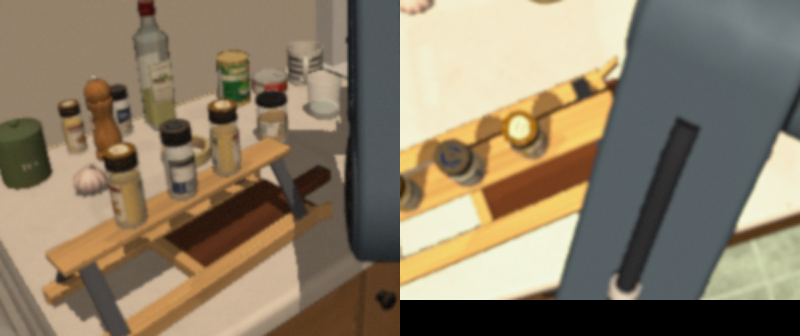

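The board's blade is flush against the stop bar (near (170,240) in the scene half), all three jars are upright, the bystanders haven't moved, and the arm is clear. Handing in.

```bash
python3 -c "
from rig import robot
print(robot.hand_in())"
```

```text
the job is handed in; nothing more can be done
None
```

I handed the job in with all three spice jars upright on the ledge, the empty board pushed fully home against its stop, and the honey jar, glass and tape untouched; the judge's result was not shown.

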